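Load the tin and park the shop caddy

ROBOT

A 6-joint arm with a two-finger parallel gripper is mounted at the origin on the work surface. World frame = base frame: x ahead of the robot, y to its left, z up, the work surface at z = 0. Lengths are in m, angles in rad, forces in N, time in s.
With the tool pointing down it reaches from about 0.35 to 0.775 m from the base axis. Payload 5.5 kg.
Tool frame: the origin (TCP) lies between the finger pads; the fingertips stand env.nose_length ahead of it and the grasp point (between the pads) lies 8 mm behind it (env.nose_length is the distance from the TCP to the fingertips, in m); z points along the fingers, y is the direction in which the jaws open and shut (so a half turn about z gives the same grasp; the last joint's range is limited). The gripper opens to 85 mm and grips with 20 to 120 N. Pads are 22 mm wide; open, the fingers measure 114 mm over their backs; the gripper's body (76 mm by 85 mm) begins 54 mm behind the grasp point. The pads swing forward as they close: fully open they stand 13 mm farther back than shut.
Start: joints at [-1.313, 0.313, 0.046, 1.304, 0, 1.431], TCP at [0.223, -0.53, 0.242] pointing down, gripper open.
Joint ranges: [-2.76, 2.76], [-0.86, 1.69], [-1.03, 1.26], [-2.2, 2.34], [-1.47, 1.5], [-3.14, 3.14]. Speed limits (rad/s): [2.57, 2.57, 3.14, 3.14, 3.14, 3.14].

INTERFACE

Orientations are given as a unit quaternion [w, x, y, z].
In Python, from workcell import env gives the robot as it stands. The module is installed in compiled form; this text tells all that it offers.
- The arm moves only by the shell command python3 -m creep 'ROWS' [FORCE]. ROWS is a JSON object of lists of equal length, an entry for each row: "hand": the finger opening in mm, from 0 to 85.4; "delta_pos": the shift along the tool's x, y, z scaled (see below), a list of three; "turn": the turn about the tool's z scaled (see below). In form: {"hand": [hand, ...], "delta_pos": [[dx, dy, dz], ...], "turn": [turn, ...]}. A call has exactly 5 rows; each row shifts and turns the commanded pose from where the row before left it, along the tool's axes as they then stand; what a row does not reach is not made up. The controller multiplies each number of a shift by 0.8 m and each number of a turn by 5 degrees. A row lasts 1/12 s, in which the tool goes at most 41.7 mm and 7.16 degrees, less where a joint would pass 70% of its speed; a pose out of reach is approached as far as the arm can. A call with a number of a shift or a turn outside -1 to 1 is refused whole. A call with a gripper value outside its range is refused whole. The fingers move at their own pace and stop on an object; FORCE is the grip in N (left out, the last holds). Time passes only in rows, so rows that do not move let the fingers close, or fill a call up. It gives the time, the measured TCP pose, the force and the opening at its end, in the units of the state.
- env.get_state(): the state, without advancing time (a new reading comes with each control period).
- env.read_camera(name): name is "scene" or "top" or "wrist"; returns a dict with "pixels" (480x640x3 uint8, red, green, blue), "depth" (480x640 float32, m along the optical axis (not along the pixel's ray), 0 where there is no reading), "fx", "fy", "cx", "cy" (pixels), "origin" and "orientation" of the camera in the world. Camera axes: x right, y down, z forward; pixel columns grow to the right and rows downward; lengths in m; the calibration is good to about 2 mm. A picture is of the moment at which its call begins.
- env.hand_in(): hands the job in, once; it reports no verdict.
Trained networks look in the newest picture that a camera, given by its name, has taken for a name from the list of things; names that differ only in an ending like _2 or _b are one class to them, and where a whole thing is asked for, a point or a joint stands for the part that bears it (a point fixed in the world has none). Each returns a list of dicts, best first, with "score" (0 to 1); they miss things now and then, are a little off and sometimes report something else, mostly with a low value. They report only what shows in the picture. A call takes as long as a camera call. They do not tell look-alikes from the thing itself.
- env.find_in(camera, target): "location" ([row, column] in pixels, amid what is visible of it).
- env.pinpoint(camera, target): "location" ([row, column] in pixels: a listed point, or the origin of a listed thing).
The state is a dict: "clock": time; "joint_pos": joint angles; "qvel": joint speeds; "tau": joint torques, N m; "tcp_pos": TCP position; "orientation": TCP orientation; "wrist_force": force on the tool from outside, world axes, zero at the start; "ft_torque": the same for the moment, N m; "finger_gap": finger opening in m.
Only numpy, scipy, OpenCV 4.12 (cv2) and the standard library are available. Lean on these libraries where they do the work, as an engineer would, in place of code of your own. Each camera call takes 0.05 s, during which the arm holds its last target.

TASK

Set the orange tin upright on the deck of the little wheeled caddy. Then push the loaded caddy forwards, keeping its wheels on the counter: first run it until its front swivel castors trail straight back, then steer it clear of the clutter and park it wholly inside the yellow frame, facing the way the arrow points and with its castors still trailing straight. Let go, and leave everything else on the counter where it stands.

Things in the scene. Friction and masses are not known exactly. Their poses are not given: they have to be found in the camera images.
- caddy: Blue wheeled caddy, loose, 0.6 kg. Origin on the counter under the deck centre; x points forwards (yellow tab in front, handle at the rear), y left. Deck 150 (x) by 116, top at 42, edge lip 4 thick up to 54. Two fixed wheels, diameter 25, at x = -58, y = +-44: it rolls and turns about them and resists sideways shoves. Two free swivel castors in front, upright pivots at x = +50, y = +-33.
- caddy_handle (a point): Centre of the caddy's upright black handle plate, 10 thick (along the caddy's x), 70 wide (y), from 75 to 115 mm above the counter, directly over the rear wheels (caddy x = -58); this point is at height 95. Two steel posts, 8 square at y = +-30, carry it. Pinch it from above across its thickness, fingers before and behind it.
- caddy_nose (a point): Middle of the deck's front edge, caddy x = +75, at deck height.
- castor_l_wheel (a point): Centre of the left front castor's wheel (diameter 25). It swings at a radius of 12 mm about the pivot at caddy x = +50, y = +33; when the castor trails straight it lies at caddy x = +38, y = +33. This point's x axis points from the wheel to the pivot. Castors start turned well away from straight; some 40 mm of straight forward rolling brings them round.
- castor_r_wheel (a point): The same for the right front castor: pivot at caddy x = +50, y = -33; trailing straight at x = +38, y = -33.
- mark: Yellow frame painted flat on the counter, with an arrow. Origin at its centre; x axis along the arrow, the way the caddy must face; y to the left. Inside 180 (x) by 146 (y), lines 10 wide. The caddy is centred in it when its origin lies on this one.
- tin: Orange tin with a white band, diameter 56, height 60, 0.2 to 0.35 kg. Origin at the centre of its underside. Any place flat on the deck ahead of the handle will do; with its centre at caddy x = +20, y = 0 it leaves room for fingers at the handle.
- can_green: Green tin with a steel lid, diameter 56, height 60, loose, not to be disturbed. Origin at the centre of its underside.
- can_white: White tin with a black lid, diameter 56, height 60, loose, not to be disturbed. Origin at the centre of its underside.
- carton: Brown cardboard box, 80 (its x) by 60 (y) by 50 high, beside the frame, loose, not to be disturbed. Origin at the centre of its underside.
- tape: Grey roll of tape lying flat, diameter 96, height 48, ahead of the frame, loose, not to be disturbed. Origin at the centre of its underside.
- driver: Red screwdriver lying on the counter along its own x, 200 long, 26 thick, origin at its middle, nearer the robot than the frame, not to be disturbed.
- bolt_box: Small red open box of bolts, 80 (x) by 50 (y) by 35 high, nearer the robot than the caddy's start, not to be disturbed. Origin at the centre of its underside.
- wrench: Steel wrench lying on the counter along its own x, 180 long, 38 wide, 8 high, origin at its middle, beyond the caddy's start, not to be disturbed.
Things that resemble listed ones, but are neither listed nor needed, are in the scene too. What is shaped like the caddy but pink is not meant.

How it is judged:
On the way, in this order (a step that is already met when the one before it is completed fails the run):
1. the orange tin stands upright on the caddy's deck, let go (x of tin in the frame of caddy between -0.035 and 0.05 m and y of tin in the frame of caddy between -0.032 and 0.032 m and z of tin in the frame of caddy between 0.036 and 0.048 m and angle between tin's own z axis and vertical below 0.12 rad and contact force between the fingers and tin below 0.3 N and linear speed of tin below 0.02 m/s), for 0.2 s.
2. the loaded caddy has been run forwards until both front castors trail straight back (within about 29 degrees), before it reaches the frame (x of tin in the frame of caddy between -0.035 and 0.05 m and y of tin in the frame of caddy between -0.032 and 0.032 m and z of tin in the frame of caddy between 0.036 and 0.048 m and angle between tin's own z axis and vertical below 0.12 rad and x of each of castor_l_wheel, castor_r_wheel in the frame of caddy below 0.0395 m and distance of caddy from where it was at the start of the episode above 0.02 m and horizontal distance between caddy and mark above 0.1 m), for 0.1 s.
At the end, for the whole second after the job is handed in: The caddy stands at rest on its wheels with its centre within 17 mm of the frame's centre both along and across, within 0.2 rad of the arrow's direction and facing its way, both front castors within about 29 degrees of trailing straight back, and the orange tin upright on the deck (x of tin in the frame of caddy between -0.035 and 0.05 m and y of tin in the frame of caddy between -0.032 and 0.032 m and z of tin in the frame of caddy between 0.036 and 0.048 m and angle between tin's own z axis and vertical below 0.12 rad and x of each of castor_l_wheel, castor_r_wheel in the frame of caddy below 0.0395 m and x of caddy in the frame of mark between -0.017 and 0.017 m and y of caddy in the frame of mark between -0.017 and 0.017 m and angle between the x axis of caddy and the x axis of mark, either way round below 0.2 rad and x of caddy_nose in the frame of mark above 0.04 m and height (world z) of caddy below 0.004 m and angle between caddy's own z axis and vertical below 0.05 rad and linear speed of each of caddy, tin below 0.01 m/s); the robot touches nothing.
It fails at once if the caddy is lifted off its wheels or tipped (height (world z) of caddy above 0.01 m or angle between caddy's own z axis and vertical above 0.15 rad).
It fails at once if another thing on the counter is disturbed (moved 15 mm) (distance of any of can_green, can_white, carton, tape, driver, bolt_box, wrench from where it was at the start of the episode above 0.015 m).
It also fails if it takes over 64 s, if anything falls off the work surface, if the arm or the gripper's body presses on something with over 40 N, if the wrist force passes 120 N, or if a joint passes its speed limit or range.

## Working session

There is one attempt and no reset: what is moved stays moved. The work goes in short steps, Python scripts to look and compute and a shell command to move; the robot and the scene stay as the last step left them, time stands still between calls to the robot, and variables do not carry over. Pictures are saved under pics/ and viewed, and the job is handed in when it is done.

```bash
mkdir -p pics; cat > h.py <<'E'
import numpy as np, cv2
from workcell import env
from scipy.spatial.transform import Rotation as R
def rot(q): return R.from_quat([q[1],q[2],q[3],q[0]]).as_matrix()
def cam(n,save=None):
    c=env.read_camera(n)
    if save: cv2.imwrite('pics/'+save,cv2.cvtColor(c['pixels'],cv2.COLOR_RGB2BGR))
    return c
def ray(c,r,col):
    d=rot(c['orientation'])@np.array([(col-c['cx'])/c['fx'],(r-c['cy'])/c['fy'],1.]); return np.array(c['origin']),d
def onz(c,r,col,z):
    o,d=ray(c,r,col); return o+d*(z-o[2])/d[2]
def dep(c,r,col):
    o,d=ray(c,r,col); return o+d*c['depth'][int(r),int(col)]
def proj(c,p):
    q=rot(c['orientation']).T@(np.array(p)-np.array(c['origin'])); return [c['cy']+c['fy']*q[1]/q[2], c['cx']+c['fx']*q[0]/q[2]]
def st():
    s=env.get_state(); print('t',round(s['clock'],2),'tcp',np.round(s['tcp_pos'],4),'R',np.round(rot(s['orientation']),3).tolist(),'F',np.round(s['wrist_force'],1),'gap',round(s['finger_gap'],4)); return s
E
python3 - <<'E'
from h import *
np.set_printoptions(suppress=True)
s=st(); print(env.nose_length, s['joint_pos'])
for n in ('top','scene'):
    c=cam(n,n+'0.png'); print(n,c['origin'],c['orientation'],c['fx'])
    for t in ['caddy','caddy_handle','caddy_nose','castor_l_wheel','castor_r_wheel','mark','tin','can_green','can_white','carton','tape','driver','bolt_box','wrench']:
        try:
            print(t,[(round(d['score'],2),np.round(d['location']).tolist(),np.round(onz(c,*d['location'],{'caddy_handle':.095,'caddy_nose':.042,'castor_l_wheel':.0125,'castor_r_wheel':.0125}.get(t,0.)),3).tolist()) for d in env.pinpoint(n,t)[:3]])
        except Exception as e: print(t,e)
E
```

```text
t 0.0 tcp [ 0.2226 -0.5296  0.2414] R [[0.922, 0.387, -0.0], [0.387, -0.922, 0.002], [0.0, -0.002, -1.0]] F [ 0.3  0.3 -0.8] gap 0.0851
0.011 [-1.31261693  0.31399695  0.04494277  1.30358691  0.00000657  1.43118411]
top [ 0.32817733 -0.09071405  1.64201108] [-0.02552549  0.70683122 -0.70664107  0.01991153] 539.5276601402504
caddy [(0.96, [234.0, 445.0], [0.487, -0.473, 0.0]), (0.93, [289.0, 496.0], [0.32, -0.623, 0.0]), (0.89, [339.0, 392.0], [0.171, -0.308, 0.0])]
caddy_handle [(0.93, [252.0, 458.0], [0.426, -0.486, 0.095]), (0.86, [218.0, 389.0], [0.523, -0.29, 0.095]), (0.86, [338.0, 370.0], [0.183, -0.233, 0.095])]
caddy_nose [(0.93, [211.0, 442.0], [0.551, -0.455, 0.042]), (0.87, [347.0, 415.0], [0.149, -0.368, 0.042]), (0.81, [223.0, 348.0], [0.515, -0.173, 0.042])]
castor_l_wheel []
castor_r_wheel [(0.29, [225.0, 150.0], [0.514, 0.425, 0.012])]
mark [(0.7, [217.0, 202.0], [0.539, 0.271, 0.0])]
tin [(0.67, [166.0, 334.0], [0.697, -0.133, 0.0]), (0.16, [256.0, 292.0], [0.419, -0.004, 0.0])]
can_green [(0.66, [254.0, 291.0], [0.427, -0.001, 0.0])]
can_white [(0.76, [185.0, 283.0]
[... 991 characters left out ...]
 -0.35, 0.012])]
castor_r_wheel [(0.5, [209.0, 151.0], [0.366, -0.631, 0.012])]
mark [(0.56, [331.0, 446.0], [0.529, 0.264, 0.0]), (0.34, [269.0, 267.0], [0.481, -0.199, 0.0])]
tin [(0.68, [331.0, 253.0], [0.694, -0.129, -0.0]), (0.67, [270.0, 271.0], [0.482, -0.188, 0.0])]
can_green [(0.93, [280.0, 346.0], [0.443, -0.0, 0.0]), (0.22, [274.0, 444.0], [0.325, 0.222, 0.0])]
can_white [(0.93, [335.0, 331.0], [0.638, 0.032, 0.0])]
carton [(0.82, [376.0, 460.0], [0.649, 0.314, -0.0])]
tape [(0.66, [349.0, 524.0], [0.522, 0.429, -0.0])]
driver [(0.67, [276.0, 443.0], [0.334, 0.221, 0.0])]
bolt_box [(0.77, [229.0, 255.0], [0.327, -0.314, 0.0])]
wrench [(0.65, [312.0, 159.0], [0.721, -0.355, -0.0])]
```

View pics/top0.png

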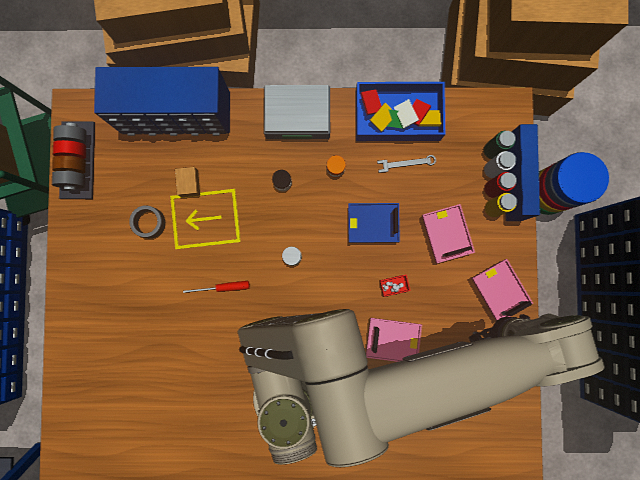

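View pics/scene0.png

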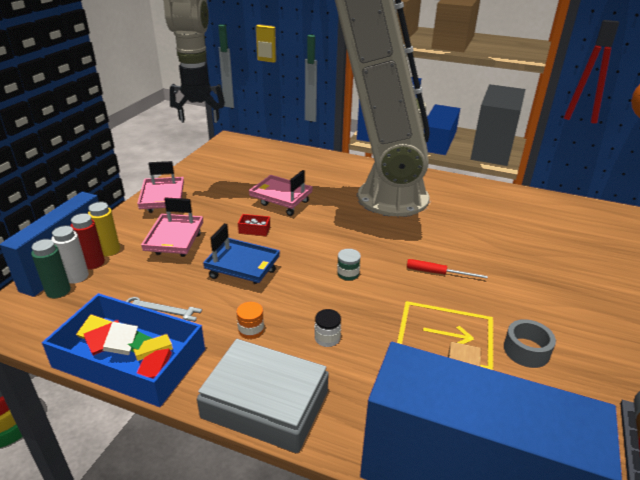

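The top view shows the blue caddy at about (row 223, col 373) with its tab to the left, so it faces +y. The orange tin is at (164, 336). The white tin (180, 282) and green tin (256, 292) form a gate on the way to the yellow frame at (218, 206), whose arrow also points +y. The carton is at (181, 187), beside the frame. The three pink carts are decoys.

```bash
cat >> h.py <<'E'
def cloud(c):
    v,u=np.mgrid[0:480,0:640]; z=c['depth']
    P=np.stack([(u-c['cx'])/c['fx']*z,(v-c['cy'])/c['fy']*z,z],-1)
    return P@rot(c['orientation']).T+np.array(c['origin'])
def rect(c,mask,z=None):
    # min area rect in world xy of masked pixels intersected w/ plane z (or depth)
    rc=np.argwhere(mask)
    if z is None:
        P=cloud(c)[mask]
    else:
        P=np.array([onz(c,r,k,z) for r,k in rc])
    b=cv2.minAreaRect(P[:,:2].astype(np.float32)*1000)
    return b,np.median(P,0),len(rc)
def big(mask):
    n,l,s,_=cv2.connectedComponentsWithStats(mask.astype(np.uint8)); 
    return l==1+np.argmax(s[1:,4])
def blob(c,box,z0,z1):
    P=cloud(c); m=np.zeros((480,640),bool); m[box[0]:box[1],box[2]:box[3]]=1
    m&=(P[...,2]>z0)&(P[...,2]<z1)&(c['depth']>0)
    return m
E
python3 - <<'E'
from h import *
np.set_printoptions(suppress=True,precision=4)
c=cam('top'); hsv=cv2.cvtColor(c['pixels'],cv2.COLOR_RGB2HSV)
P=cloud(c)
ye=cv2.inRange(hsv,(22,150,120),(35,255,255))>0
m=ye.copy(); m[:, :150]=0; m[:,260:]=0; m[:150]=0;m[260:]=0
print('mark',rect(c,m,0.0))
for n,b,z0,z1 in [('tin',(150,180,320,350),.045,.075),('white',(165,195,268,296),.045,.075),('green',(243,270,278,305),.045,.075),('carton',(160,200,170,205),.035,.065),('tape',(200,245,125,170),.035,.065),('caddydeck',(195,250,340,405),.030,.062),('handle',(195,250,340,410),.1,.13),('bolt',(270,300,375,415),.02,.05)]:
    k=blob(c,b,z0,z1); 
    if k.sum(): r=rect(c,k); print(n,r, P[k].min(0),P[k].max(0))
# tab & handle
t=ye.copy(); t[:, :340]=0;t[:,365:]=0;t[:195]=0;t[250:]=0
print('tab',rect(c,t,.05))
print('tablefit', np.median(P[300:320,100:200].reshape(-1,3),0))
im=cv2.resize(c['pixels'][140:300,120:440],None,fx=2.5,fy=2.5,interpolation=cv2.INTER_CUBIC)
cv2.imwrite('pics/z1.png',im[...,::-1])
E
```

```text
mark (((535.5751342773438, 262.6168212890625), (166.52650451660156, 201.3396759033203), 6.352598667144775), array([0.5306, 0.2641, 0.    ]), 937)
tin (((688.917724609375, -136.63946533203125), (54.01103210449219, 50.7971305847168), 0.24325063824653625), array([ 0.688 , -0.1352,  0.0586]), 283) [ 0.6619 -0.162   0.0453] [ 0.716  -0.1112  0.069 ]
white (((646.7362670898438, 25.603757858276367), (53.21234893798828, 53.52961349487305), 1.2632067203521729), array([0.6458, 0.0252, 0.0587]), 285) [ 0.6203 -0.0012  0.0453] [0.6735 0.0523 0.0704]
green (((418.8855285644531, -4.545845031738281), (54.518795013427734, 52.03384780883789), 44.82902908325195), array([ 0.4194, -0.0051,  0.0583]), 279) [ 0.3908 -0.0317  0.0456] [0.4464 0.0215 0.07  ]
carton (((643.9503784179688, 312.47332763671875), (81.65825653076172, 61.913970947265625), 3.927741527557373), array([0.6424, 0.3109, 0.0487]), 563) [0.6014 0.2792 0.0351] [0.6864 0.3436 0.0593]
tape (((522.07763671875, 431.8755798339844), (96.69114685058594, 93.88677978515625), 77.31439208984375), array([0.5218, 0.4324, 0.0458]), 414) [0.4743 0.3842 0.035 ] [0.5706 0.4818 0.0562]
caddydeck (((517.379638671875, -248.55113220214844), (116.97583770751953, 150.7943878173828), 0.3069327771663666), array([ 0.5167, -0.2427,  0.0418]), 1888) [ 0.4586 -0.3242  0.0305] [ 0.5755 -0.1731  0.0616]
handle (((516.913330078125, -305.3940124511719), (9.945552825927734, 68.18563079833984), 89.21114349365234), array([ 0.5166, -0.3057,  0.114 ]), 98) [ 0.4828 -0.3107  0.1022] [ 0.5509 -0.3005  0.1196]
bolt (((331.48541259765625, -312.420654296875), (50.1043586730957, 80.90889739990234), 12.985986709594727), array([ 0.3289, -0.3113,  0.029 ]), 191) [ 0.299  -0.3558  0.02  ] [ 0.3616 -0.2674  0.0431]
tab (((516.7391967773438, -188.35855102539062), (17.793712615966797, 26.893970489501953), 89.7967758178711), array([ 0.5182, -0.1884,  0.05  ]), 67)
tablefit [ 0.2584  0.4278 -0.0007]
```

View pics/z1.png

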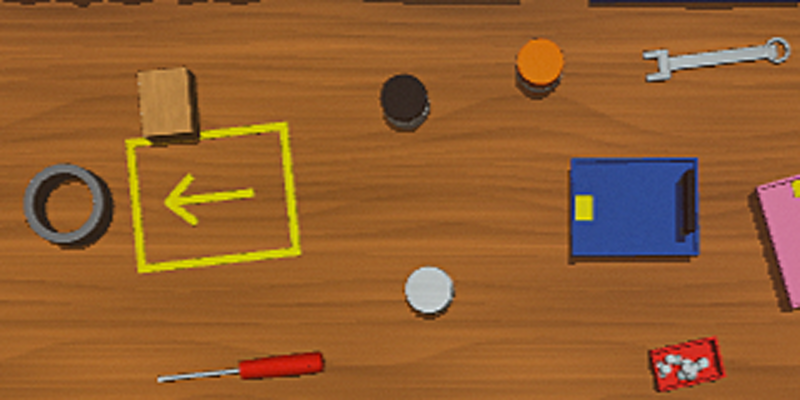

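```bash
for i in 1; do python3 -m creep '{"hand":[85,85,85,85,85],"delta_pos":[[0,0,0],[0,0,0],[0,0,0],[0,0,0],[0,0,0]],"turn":[-1,-1,-1,-1,-1]}' 40; done; python3 -c "
from h import *
print(np.round(st()['joint_pos'],3))"
```

```text
clock: 1.97
tcp_pos: [0.2227, -0.5301, 0.2424]
orientation: [0.0, 0.913, 0.407, -0.0]
wrist_force: [-0.4, 0.4, 0.7]
finger_gap: 0.0848
t 1.97 tcp [ 0.2227 -0.5301  0.2424] R [[0.669, 0.744, 0.0], [0.744, -0.669, -0.0], [-0.0, 0.0, -1.0]] F [-0.4  0.4  0.7] gap 0.0848
[-1.313  0.313  0.046  1.304  0.     0.991]
```

```bash
python3 -m creep '{"hand":[85,85,85,85,85],"delta_pos":[[0,0,0],[0,0,0],[0,0,0],[0,0,0],[0,0,0]],"turn":[-1,-1,-1,-1,-1]}' 40 >/dev/null
python3 -m creep '{"hand":[85,85,85,85,85],"delta_pos":[[0,0,0],[0,0,0],[0,0,0],[0,0,0],[0,0,0]],"turn":[-1,-1,-1,-1,-1]}' 40 >/dev/null
python3 -m creep '{"hand":[85,85,85,85,85],"delta_pos":[[0,0,0],[0,0,0],[0,0,0],[0,0,0],[0,0,0]],"turn":[-1,-1,-1,-1,-1]}' 40 >/dev/null
python3 -m creep '{"hand":[85,85,85,85,85],"delta_pos":[[0,0,0],[0,0,0],[0,0,0],[0,0,0],[0,0,0]],"turn":[-1,-1,-1,-1,-1]}' 40 >/dev/null
python3 -m creep '{"hand":[85,85,85,85,85],"delta_pos":[[0,0,0],[0,0,0],[0,0,0],[0,0,0],[0,0,0]],"turn":[-1,-1,-1,-1,-1]}' 40 
python3 -c "
from h import *
s=st();print(np.round(s['joint_pos'],3));r=rot(s['orientation']);print(np.degrees(np.arctan2(r[1,0],r[0,0])))"
```

```text
clock: 4.05
tcp_pos: [0.2227, -0.5302, 0.2423]
orientation: [0.0, 0.061, 0.998, -0.0]
wrist_force: [-0.2, 0.5, -0.5]
finger_gap: 0.0849
t 4.05 tcp [ 0.2227 -0.5302  0.2423] R [[-0.993, 0.121, -0.0], [0.121, 0.993, -0.0], [-0.0, -0.0, -1.0]] F [-0.2  0.5 -0.5] gap 0.0849
[-1.313  0.313  0.046  1.304 -0.    -1.191]
173.037863458311
```

```bash
python3 -m creep '{"hand":[85,85,85,85,85],"delta_pos":[[0,0,0],[0,0,0],[0,0,0],[-0.029,0.0245,0],[-0.029,0.0245,0]],"turn":[-0.696,-0.696,0,0,0]}' 40 >/dev/null
python3 -m creep '{"hand":[85,85,85,85,85],"delta_pos":[[-0.029,0.0245,0],[-0.029,0.0245,0],[-0.029,0.0245,0],[-0.029,0.0245,0],[-0.029,0.0245,0]],"turn":[0,0,0,0,0]}' >/dev/null
python3 -m creep '{"hand":[85,85,85,85,85],"delta_pos":[[-0.029,0.0245,0],[-0.029,0.0245,0],[-0.029,0.0245,0],[-0.029,0.0245,0],[-0.029,0.0245,0]],"turn":[0,0,0,0,0]}' >/dev/null
python3 -m creep '{"hand":[85,85,85,85,85],"delta_pos":[[-0.029,0.0245,0.02],[-0.029,0.0245,0.02],[-0.029,0.0245,0.02],[-0.029,0.0245,0.02],[-0.029,0.0245,0.02]],"turn":[0,0,0,0,0]}' 
python3 -c "
from h import *
s=st();print(np.round(s['joint_pos'],3));r=rot(s['orientation']);print(np.degrees(np.arctan2(r[1,0],r[0,0])))"
```

```text
clock: 5.72
tcp_pos: [0.6197, -0.1975, 0.1616]
orientation: [0.0, 0.003, 1.0, -0.0]
wrist_force: [-0.0, -0.6, 0.1]
finger_gap: 0.0853
t 5.72 tcp [ 0.6197 -0.1975  0.1616] R [[-1.0, 0.006, 0.0], [0.006, 1.0, -0.0], [-0.0, -0.0, -1.0]] F [-0.  -0.6  0.1] gap 0.0853
[-0.432  0.49   0.113  1.193 -0.    -0.426]
179.64503890561753
```

```bash
python3 -m creep '{"hand":[85,85,85,85,85],"delta_pos":[[-0.0216,0.019,0],[-0.0216,0.019,0],[-0.0216,0.019,0],[-0.0216,0.019,0],[0,0,0]],"turn":[0,0,0,0,0]}' >/dev/null
python3 - <<'E'
from h import *
s=st()
c=cam('wrist','w1.png'); print(c['origin'])
for cc in ('wrist',): print([(round(d['score'],2),np.round(d['location']).tolist(),onz(c,*d['location'],0.0)) for d in env.pinpoint(cc,'tin')])
hsv=cv2.cvtColor(c['pixels'],cv2.COLOR_RGB2HSV); P=cloud(c)
m=(cv2.inRange(hsv,(8,150,100),(20,255,255))>0)&(abs(P[...,2]-.06)<.004)
m=big(m); p=P[m][:,:2].astype(np.float32); print(m.sum(),cv2.minEnclosingCircle(p*1000),p.min(0),p.max(0))
E
```

```text
t 6.13 tcp [ 0.6905 -0.135   0.1616] R [[-1.0, 0.002, 0.001], [0.002, 1.0, 0.001], [-0.001, 0.001, -1.0]] F [ 0.1 -0.4  0.3] gap 0.0848
[ 0.60716843 -0.13522448  0.29377843]
[(0.86, [221.0, 316.0], array([ 0.69335141, -0.1345431 ,  0.        ]))]
4385 ((693.1751098632812, -136.98782348632812), 27.836389541625977) [ 0.66570246 -0.16422221] [ 0.72095764 -0.10957922]
```

View pics/w1.png

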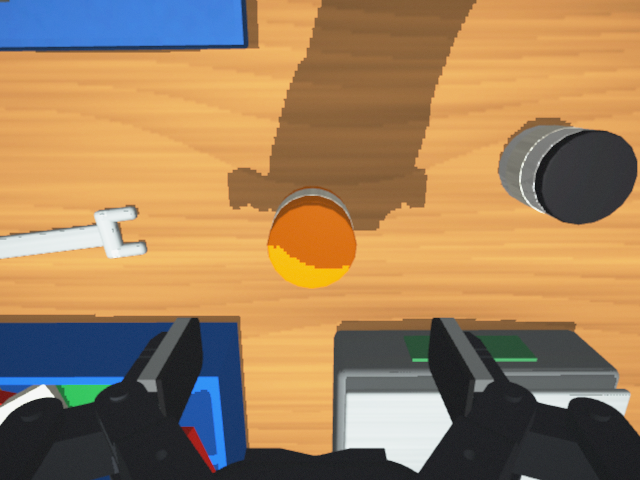

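The wrist view has the orange tin at about (240, 312), centred between the fingers. The shadow and other things are clear of it.

```bash
python3 -m creep '{"hand":[85,85,85,85,85],"delta_pos":[[-0.002,-0.0025,0.025],[0,0,0.033],[0,0,0.033],[0,0,0.033],[0,0,0.033]],"turn":[0,0,0,0,0]}' >/dev/null
python3 -m creep '{"hand":[40,40,40,40,40],"delta_pos":[[0,0,0],[0,0,0],[0,0,0],[0,0,0],[0,0,0]],"turn":[0,0,0,0,0]}' 40
python3 -m creep '{"hand":[40,40,40,40,40],"delta_pos":[[0,0,0],[0,0,0],[0,0,0],[0,0,0],[0,0,0]],"turn":[0,0,0,0,0]}' 40
```

```text
clock: 7.07
tcp_pos: [0.6906, -0.1408, 0.0387]
orientation: [0.001, 0.002, 1.0, -0.001]
wrist_force: [0.3, -0.2, -3.0]
finger_gap: 0.055
clock: 7.48
tcp_pos: [0.6901, -0.1403, 0.0376]
orientation: [0.001, 0.002, 1.0, -0.0]
wrist_force: [-0.4, 0.6, 2.9]
finger_gap: 0.0548
```

```bash
python3 -m creep '{"hand":[40,40,40,40,40],"delta_pos":[[0,0,-0.015],[0,0,-0.03],[0,0,-0.03],[0,0,-0.03],[0,0,-0.02]],"turn":[0,0,0,0,0]}' 40 >/dev/null
python3 -m creep '{"hand":[40,40,40,40,40],"delta_pos":[[0.015,-0.0077,0],[0.027,-0.0133,0],[0.027,-0.0133,0],[0.027,-0.0133,0],[0.027,-0.0133,0]],"turn":[0,0,0,0,0]}' >/dev/null
python3 -m creep '{"hand":[40,40,40,40,40],"delta_pos":[[0.027,-0.0133,0],[0.027,-0.0133,0],[0.027,-0.0133,0],[0.015,-0.007,0],[0,0,0]],"turn":[0,0,0,0,0]}'
python3 - <<'E'
from h import *
st()
c=cam('wrist','w2.png'); P=cloud(c)
c2=cam('scene','s2.png')
c=cam('top','t2.png'); hsv=cv2.cvtColor(c['pixels'],cv2.COLOR_RGB2HSV)
E
```

```text
clock: 8.73
tcp_pos: [0.5116, -0.2263, 0.1371]
orientation: [-0.001, 0.003, 1.0, 0.0]
wrist_force: [0.3, 0.8, -2.8]
finger_gap: 0.0551
t 8.73 tcp [ 0.5116 -0.2263  0.1371] R [[-1.0, 0.007, -0.001], [0.007, 1.0, 0.0], [0.001, 0.0, -1.0]] F [ 0.3  0.8 -2.8] gap 0.0551
```

View pics/w2.png

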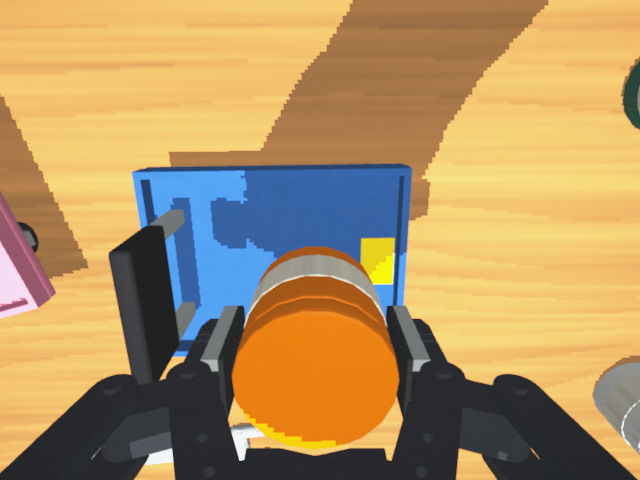

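View pics/s2.png

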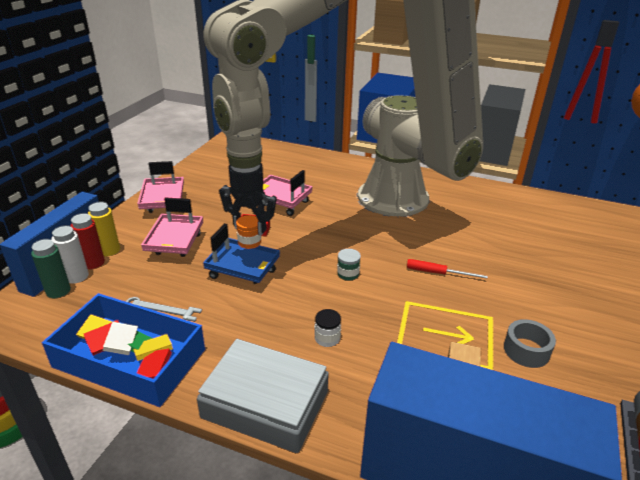

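The wrist view shows the tin held upright over the deck, with the rear finger clear of the handle. The scene view agrees.

```bash
python3 -m creep '{"hand":[40,40,40,40,40],"delta_pos":[[-0.004,0.006,0.015],[0,0,0.02],[0,0,0.018],[0,0,0.01],[0,0,0.004]],"turn":[0,0,0,0,0]}' 40
python3 -m creep '{"hand":[40,40,40,40,40],"delta_pos":[[0,0,0.002],[0,0,0],[0,0,0],[0,0,0],[0,0,0]],"turn":[0,0,0,0,0]}' 40
```

```text
clock: 9.3
tcp_pos: [0.5173, -0.2198, 0.0815]
orientation: [-0.001, 0.002, 1.0, 0.001]
wrist_force: [-0.3, -0.0, -3.1]
finger_gap: 0.0551
clock: 9.72
tcp_pos: [0.5177, -0.2212, 0.0823]
orientation: [0.001, 0.002, 1.0, -0.0]
wrist_force: [0.2, -0.2, -2.7]
finger_gap: 0.0551
```

```bash
python3 -m creep '{"hand":[40,40,40,40,40],"delta_pos":[[0,0,0.0015],[0,0,0],[0,0,0.001],[0,0,0],[0,0,0]],"turn":[0,0,0,0,0]}' 40
python3 -m creep '{"hand":[58,62,66,70,74],"delta_pos":[[0,0,0],[0,0,0],[0,0,0],[0,0,0],[0,0,0]],"turn":[0,0,0,0,0]}' 40
python3 -m creep '{"hand":[76,76,76,76,76],"delta_pos":[[0,0,0],[0,0,0],[0,0,-0.015],[0,0,-0.03],[0,0,-0.035]],"turn":[0,0,0,0,0]}' 40
python3 -m creep '{"hand":[76,76,76,76,76],"delta_pos":[[0,0,-0.025],[0,0,-0.02],[0,0,0],[0,0,0],[0,0,0]],"turn":[0,0,0,0,0]}' 40
python3 - <<'E'
from h import *
st()
c=cam('wrist','w3.png'); P=cloud(c)
c=cam('top','t3.png'); hsv=cv2.cvtColor(c['pixels'],cv2.COLOR_RGB2HSV)
E
```

```text
clock: 10.13
tcp_pos: [0.5172, -0.2209, 0.0795]
orientation: [0.0, 0.002, 1.0, -0.0]
wrist_force: [0.0, -1.0, -2.3]
finger_gap: 0.0549
clock: 10.55
tcp_pos: [0.5174, -0.221, 0.0797]
orientation: [0.0, 0.002, 1.0, -0.0]
wrist_force: [0.5, -0.7, -0.2]
finger_gap: 0.0738
clock: 10.97
tcp_pos: [0.5159, -0.2201, 0.1425]
orientation: [-0.002, 0.002, 1.0, 0.001]
wrist_force: [0.5, -0.0, -0.1]
finger_gap: 0.076
clock: 11.38
tcp_pos: [0.5168, -0.2206, 0.1786]
orientation: [-0.0, 0.002, 1.0, 0.0]
wrist_force: [0.9, 0.8, -0.5]
finger_gap: 0.0759
t 11.38 tcp [ 0.5168 -0.2206  0.1786] R [[-1.0, 0.004, -0.001], [0.004, 1.0, 0.0], [0.001, 0.0, -1.0]] F [ 0.9  0.8 -0.5] gap 0.0759
```

View pics/w3.png

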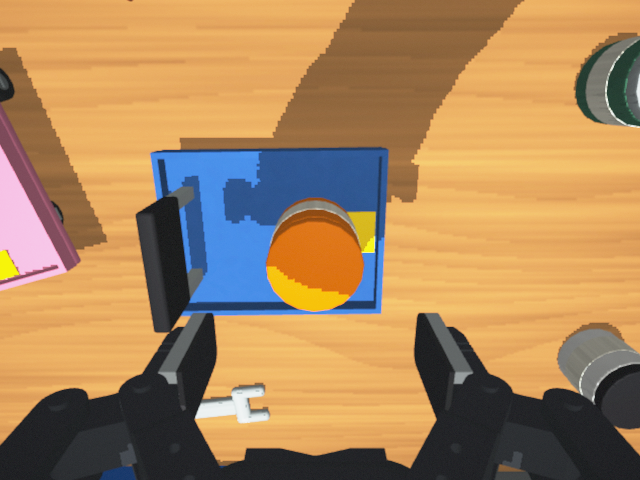

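The tin stands on the deck at about (255, 315), just behind the yellow tab. The black handle plate is at (265, 163). Next I'll measure the handle and deck.

```bash
python3 - <<'E'
from h import *
np.set_printoptions(suppress=True,precision=4)
st()
c=cam('wrist'); P=cloud(c); V,U=np.mgrid[0:480,0:640]
m=(abs(P[...,2]-.115)<.004)&(U>100)&(U<260)&(V<345)&(c['depth']>0)
print('handle',rect(c,big(m)))
m=(abs(P[...,2]-.102)<.004)&(U>230)&(U<400)&(V<345); m=big(m)
print('tin',cv2.minEnclosingCircle(P[m][:,:2].astype(np.float32)*1000),np.median(P[m],0))
m=(P[...,2]>.036)&(P[...,2]<.058)&(U>140)&(U<400)&(V<330)&(V>130); m=big(m)
print('deck',rect(c,m))
E
```

```text
t 11.48 tcp [ 0.5164 -0.2204  0.178 ] R [[-1.0, 0.004, -0.002], [0.004, 1.0, 0.001], [0.002, 0.001, -1.0]] F [ 0.2  1.  -0.3] gap 0.0762
handle (((520.9024658203125, -306.41339111328125), (70.09397888183594, 10.779027938842773), 0.0630209892988205), array([ 0.5177, -0.3055,  0.1153]), 2511)
tin ((522.0220336914062, -220.98419189453125), 27.974624633789062) [ 0.5202 -0.2207  0.1026]
deck (((521.1303100585938, -248.92376708984375), (116.94482421875, 150.57215881347656), 0.4449963867664337), array([ 0.5012, -0.262 ,  0.0429]), 26019)
```

```bash
python3 -m creep '{"hand":[44,44,44,44,44],"delta_pos":[[-0.003,-0.022,0],[0,-0.03,0],[0,-0.03,0],[0,-0.0255,0],[0,0,0]],"turn":[0,0,0,0,0]}' 40
python3 -m creep '{"hand":[44,44,44,44,44],"delta_pos":[[0,0,0],[0,0,0.02],[0,0,0.02],[0,0,0.015],[0,0,0]],"turn":[0,0,0,0,0]}' 40
python3 - <<'E'
from h import *
st()
c=cam('wrist','w4.png')
E
```

```text
clock: 11.95
tcp_pos: [0.5191, -0.3113, 0.1784]
orientation: [-0.0, 0.004, 1.0, -0.001]
wrist_force: [0.2, -0.9, 0.1]
finger_gap: 0.044
clock: 12.37
tcp_pos: [0.5176, -0.305, 0.1324]
orientation: [-0.002, 0.002, 1.0, 0.002]
wrist_force: [-0.9, 0.1, -0.7]
finger_gap: 0.044
t 12.37 tcp [ 0.5176 -0.305   0.1324] R [[-1.0, 0.004, -0.004], [0.004, 1.0, 0.004], [0.004, 0.004, -1.0]] F [-0.9  0.1 -0.7] gap 0.044
```

View pics/w4.png

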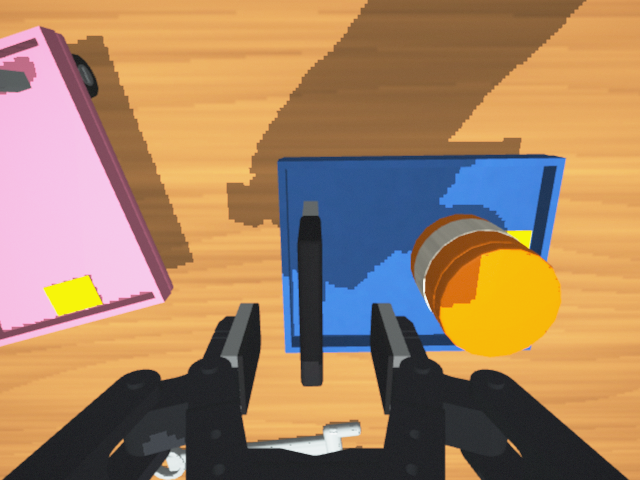

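The handle plate is centred between the jaws (plate at col 311, jaws at about 245 and 385), and the tin is clear of the front finger. I'll go down and pinch.

```bash
python3 -m creep '{"hand":[44,44,44,44,44],"delta_pos":[[0,0,0.015],[0,0,0.02],[0,0,0.012],[0,0,0],[0,0,0]],"turn":[0,0,0,0,0]}' 40
python3 -m creep '{"hand":[20,10,5,5,5],"delta_pos":[[0,0,0],[0,0,0],[0,0,0],[0,0,0],[0,0,0]],"turn":[0,0,0,0,0]}' 40
python3 -m creep '{"hand":[5,5,5,5,5],"delta_pos":[[0,0,0],[0,0,0],[0,0,0],[0,0,0],[0,0,0]],"turn":[0,0,0,0,0]}' 40
python3 - <<'E'
from h import *
s=st()
r=rot(s['orientation']);print(np.degrees(np.arctan2(r[1,1],r[0,1])))
E
```

```text
clock: 12.83
tcp_pos: [0.5191, -0.3065, 0.098]
orientation: [-0.0, 0.002, 1.0, 0.0]
wrist_force: [0.3, 0.0, -0.1]
finger_gap: 0.044
clock: 13.25
tcp_pos: [0.5198, -0.3074, 0.099]
orientation: [0.001, 0.002, 1.0, -0.001]
wrist_force: [-0.2, -0.7, 5.3]
finger_gap: 0.0096
clock: 13.67
tcp_pos: [0.5198, -0.3074, 0.099]
orientation: [0.001, 0.002, 1.0, -0.001]
wrist_force: [-0.2, 0.3, 6.2]
finger_gap: 0.0092
t 13.67 tcp [ 0.5198 -0.3074  0.099 ] R [[-1.0, 0.004, 0.002], [0.004, 1.0, -0.001], [-0.002, -0.001, -1.0]] F [-0.2  0.3  6.2] gap 0.0092
89.74693083074669
```

```bash
python3 -m creep '{"hand":[5,5,5,5,5],"delta_pos":[[0,0.005,0],[0,0.01,0],[0,0.01,0],[0,0.012,0],[0,0.012,0]],"turn":[0,0,0,0,0]}' 40
python3 -m creep '{"hand":[5,5,5,5,5],"delta_pos":[[0,0.012,0],[0,0.012,0],[0,0.008,0],[0,0.004,0],[0,0,0]],"turn":[0,0,0,0,0]}' 40
python3 - <<'E'
from h import *
s=st()
r=rot(s['orientation']);print(np.degrees(np.arctan2(r[1,1],r[0,1])))
c=cam('top'); im=cv2.resize(c['pixels'][140:300,120:440],None,fx=2.5,fy=2.5,interpolation=cv2.INTER_CUBIC)
cv2.imwrite('pics/t5.png',im[...,::-1])
cam('wrist','w5.png')
c=cam('scene'); im=cv2.resize(c['pixels'][170:350,160:480],None,fx=2.5,fy=2.5,interpolation=cv2.INTER_CUBIC)
cv2.imwrite('pics/s5.png',im[...,::-1])
E
```

```text
clock: 14.08
tcp_pos: [0.52, -0.2687, 0.099]
orientation: [0.001, 0.003, 1.0, -0.001]
wrist_force: [-0.5, -1.5, 5.5]
finger_gap: 0.0091
clock: 14.5
tcp_pos: [0.52, -0.2385, 0.0989]
orientation: [0.001, 0.002, 1.0, -0.0]
wrist_force: [-0.4, 0.8, 6.0]
finger_gap: 0.0092
t 14.5 tcp [ 0.52   -0.2385  0.0989] R [[-1.0, 0.004, 0.001], [0.004, 1.0, -0.001], [-0.001, -0.001, -1.0]] F [-0.4  0.8  6. ] gap 0.0092
89.79370679469729
```

View pics/s5.png

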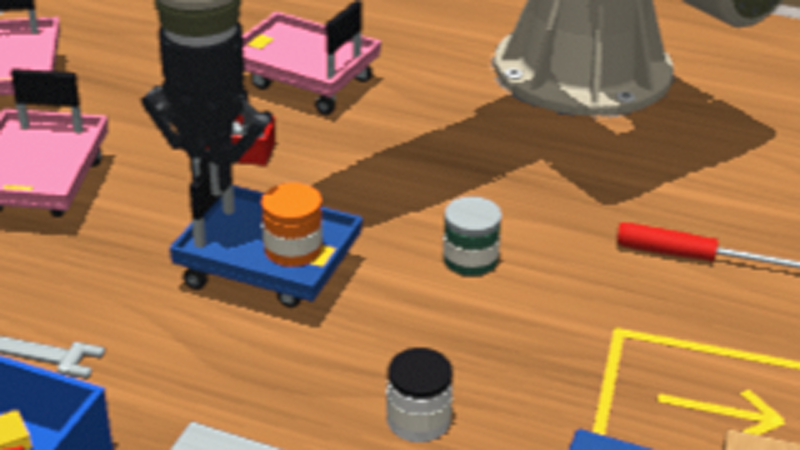

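View pics/w5.png

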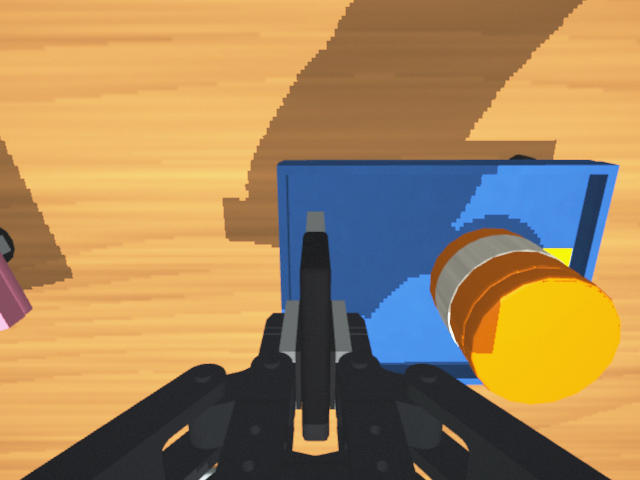

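The castors look nearly round: the left one only just peeks out at (157, 520) in the wrist view, and the tin is steady. I'll go on straight for about 48 mm, then look.

```bash
python3 -m creep '{"hand":[5,5,5,5,5],"delta_pos":[[0,0.008,0],[0,0.014,0],[0,0.016,0],[0,0.014,0],[0,0.008,0]],"turn":[0,0,0,0,0]}' 40
cat > plan.py <<'E'
from h import *
s=st(); r=rot(s['orientation']); yaw=np.arctan2(r[1,1],r[0,1]); p=np.array(s['tcp_pos'][:2])
print('yaw',np.degrees(yaw), 'joints',np.round(s['joint_pos'],2))
import sys
XF,YF,YAWF=float(sys.argv[1]),float(sys.argv[2]),np.radians(float(sys.argv[3])); step=float(sys.argv[4])
y0,x0=p[1],p[0]; L=YF-y0; m0=L/np.tan(yaw); m1=L/np.tan(YAWF)
H=lambda t:(2*t**3-3*t**2+1)*x0+(t**3-2*t*t+t)*m0+(3*t*t-2*t**3)*XF+(t**3-t*t)*m1
T=np.linspace(0,1,4001); X=H(T); Y=y0+L*T
S=np.r_[0,np.cumsum(np.hypot(np.diff(X),np.diff(Y)))]; n=int(np.ceil(S[-1]/step)); 
ss=np.linspace(0,S[-1],n+1); x=np.interp(ss,S,X); y=np.interp(ss,S,Y)
yw=np.interp(ss,S,np.arctan2(np.gradient(Y),np.gradient(X)))
w=np.array([.646,.0255]); g=np.array([.419,-.005])
def clr(cx,cy,yaw,o): # distance from caddy rect edge to circle edge
    q=o-np.array([cx,cy]); f=np.array([np.cos(yaw),np.sin(yaw)]); l=np.array([-f[1],f[0]])
    a=abs(q@f-.058)-.075; b=abs(q@l)-.058; return np.hypot(max(a,0),max(b,0))-.028
for i in range(n):
    d=np.array([x[i+1]-x[i],y[i+1]-y[i]]); f=np.array([np.cos(yw[i]),np.sin(yw[i])]); tx=np.array([-f[1],f[0]])
    print(i,'xy %.4f %.4f yaw %.2f'%(x[i+1],y[i+1],np.degrees(yw[i+1])),'d',np.round(d@tx/.8,4),np.round(d@f/.8,4),'turn %.3f'%(-np.degrees(yw[i+1]-yw[i])/5),'clr w %.3f g %.3f'%(clr(x[i+1],y[i+1],yw[i+1],w),clr(x[i+1],y[i+1],yw[i+1],g)))
E
python3 plan.py .5396 .2047 94 .016
python3 -c "
from h import *
cam('wrist','w6.png')"
```

```text
clock: 15.07
tcp_pos: [0.5203, -0.1907, 0.099]
orientation: [0.001, 0.002, 1.0, -0.001]
wrist_force: [-0.7, -0.9, 5.8]
finger_gap: 0.0094
t 15.07 tcp [ 0.5203 -0.1907  0.099 ] R [[-1.0, 0.004, 0.002], [0.004, 1.0, -0.002], [-0.002, -0.002, -1.0]] F [-0.7 -0.9  5.8] gap 0.0094
yaw 89.75327220642131 joints [-0.5   0.36 -0.26  0.95 -0.   -0.49]
0 xy 0.5205 -0.1749 yaw 88.85 d -0.0002 0.0198 turn 0.181 clr w 0.066 g 0.030
1 xy 0.5210 -0.1590 yaw 88.03 d -0.0001 0.0198 turn 0.163 clr w 0.054 g 0.024
2 xy 0.5216 -0.1432 yaw 87.30 d -0.0001 0.0198 turn 0.145 clr w 0.044 g 0.023
3 xy 0.5224 -0.1274 yaw 86.67 d -0.0001 0.0198 turn 0.127 clr w 0.035 g 0.024
4 xy 0.5234 -0.1116 yaw 86.12 d -0.0001 0.0198 turn 0.109 clr w 0.028 g 0.025
5 xy 0.5246 -0.0958 yaw 85.67 d -0.0001 0.0198 turn 0.091 clr w 0.026 g 0.026
6 xy 0.5258 -0.0800 yaw 85.30 d -0.0001 0.0198 turn 0.073 clr w 0.025 g 0.027
7 xy 0.5272 -0.0642 yaw 85.03 d -0.0001 0.0198 turn 0.055 clr w 0.025 g 0.027
8 xy 0.5286 -0.0484 yaw 84.84 d -0.0 0.0198 turn 0.037 clr w 0.024 g 0.027
9 xy 0.5300 -0.0326 yaw 84.74 d -0.0 0.0198 turn 0.020 cl
[... 477 characters left out ...]
6 xy 0.5391 0.0780 yaw 86.54 d 0.0001 0.0198 turn -0.105 clr w 0.031 g 0.065
17 xy 0.5400 0.0938 yaw 87.16 d 0.0001 0.0198 turn -0.123 clr w 0.041 g 0.077
18 xy 0.5407 0.1096 yaw 87.87 d 0.0001 0.0198 turn -0.141 clr w 0.053 g 0.090
19 xy 0.5412 0.1255 yaw 88.66 d 0.0001 0.0198 turn -0.160 clr w 0.066 g 0.103
20 xy 0.5414 0.1413 yaw 89.55 d 0.0002 0.0198 turn -0.178 clr w 0.081 g 0.117
21 xy 0.5414 0.1572 yaw 90.53 d 0.0002 0.0198 turn -0.196 clr w 0.096 g 0.130
22 xy 0.5411 0.1730 yaw 91.60 d 0.0002 0.0198 turn -0.214 clr w 0.112 g 0.144
23 xy 0.5405 0.1889 yaw 92.76 d 0.0002 0.0198 turn -0.231 clr w 0.128 g 0.158
24 xy 0.5396 0.2047 yaw 94.00 d 0.0002 0.0198 turn -0.248 clr w 0.145 g 0.171
```

View pics/w6.png

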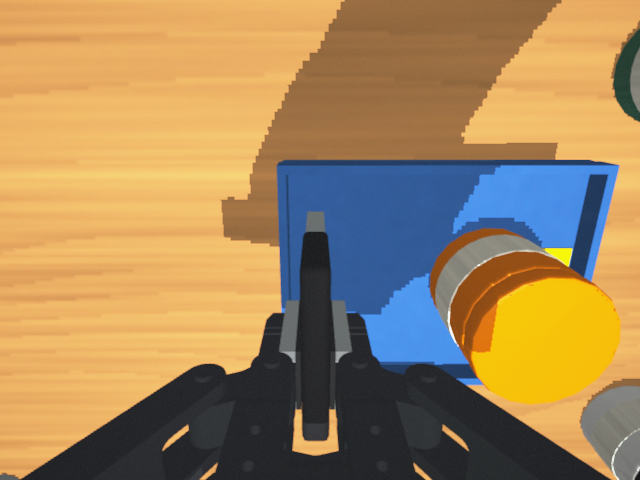

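The castors are tucked under the deck now and no longer show. Next is the steered path, with about 24 mm to spare on each side.

```bash
python3 -m creep '{"hand":[5,5,5,5,5],"delta_pos":[[0,0.01,0],[0,0.016,0],[0,0.02,0],[0,0.02,0],[0,0.02,0]],"turn":[0.1,0.15,0.17,0.15,0.13]}' 40
python3 -m creep '{"hand":[5,5,5,5,5],"delta_pos":[[0,0.02,0],[0,0.02,0],[0,0.018,0],[0,0.01,0],[0,0,0]],"turn":[0.11,0.09,0.06,0.03,0]}' 40
python3 plan.py .5396 .2047 94 .016
python3 -c "
from h import *
c=cam('top'); im=cv2.resize(c['pixels'][140:300,120:440],None,fx=2.5,fy=2.5,interpolation=cv2.INTER_CUBIC)
cv2.imwrite('pics/t7.png',im[...,::-1])"
```

```text
clock: 15.53
tcp_pos: [0.5227, -0.1228, 0.099]
orientation: [0.001, 0.033, 0.999, -0.001]
wrist_force: [-0.4, -1.7, 5.3]
finger_gap: 0.0091
clock: 15.95
tcp_pos: [0.5269, -0.0664, 0.0989]
orientation: [0.001, 0.044, 0.999, 0.0]
wrist_force: [-0.1, 1.5, 6.5]
finger_gap: 0.0094
t 15.95 tcp [ 0.5269 -0.0664  0.0989] R [[-0.996, 0.089, 0.002], [0.089, 0.996, 0.0], [-0.002, 0.0, -1.0]] F [-0.1  1.5  6.5] gap 0.0094
yaw 84.91290974431679 joints [-0.28  0.32 -0.32  0.94  0.   -0.19]
0 xy 0.5283 -0.0504 yaw 84.74 d -0.0 0.02 turn 0.035 clr w 0.024 g 0.027
1 xy 0.5298 -0.0345 yaw 84.65 d -0.0 0.02 turn 0.017 clr w 0.024 g 0.027
2 xy 0.5313 -0.0186 yaw 84.66 d -0.0 0.02 turn -0.000 clr w 0.024 g 0.027
3 xy 0.5328 -0.0027 yaw 84.74 d 0.0 0.02 turn -0.018 clr w 0.024 g 0.027
4 xy 0.5342 0.0132 yaw 84.92 d 0.0 0.02 turn -0.036 clr w 0.024 g 0.028
5 xy 0.5356 0.0291 yaw 85.19 d 0.0 0.02 turn -0.053 clr w 0.024 g 0.033
6 xy 0.5369 0.0451 yaw 85.54 d 0.0001 0.02 turn -0.071 clr w 0.024 g 0.042
7 xy 0.5381 0.0610 yaw 85.99 d 0.0001 0.02 turn -0.089 clr w 0.025 g 0.052
8 xy 0.5391 0.0769 yaw 86.52 d 0.0001 0.02 turn -0.106 clr w 0.031 g 0.064
9 xy 0.5400 0.0929 yaw 87.14 d 0.0001 0.02 turn -0.124 clr w 0.040 g 0.076
10 xy 0.5407 0.1089 yaw 87.85 d 0.0001 0.02 turn -0.142 clr w 0.052 g 0.089
11 xy 0.5412 0.1248 yaw 88.65 d 0.0001 0.02 turn -0.160 clr w 0.066 g 0.103
12 xy 0.5414 0.1408 yaw 89.55 d 0.0002 0.02 turn -0.178 clr w 0.080 g 0.116
13 xy 0.5414 0.1568 yaw 90.53 d 0.0002 0.02 turn -0.196 clr w 0.096 g 0.130
14 xy 0.5411 0.1728 yaw 91.60 d 0.0002 0.02 turn -0.214 clr w 0.112 g 0.144
15 xy 0.5405 0.1887 yaw 92.76 d 0.0002 0.02 turn -0.232 clr w 0.128 g 0.158
16 xy 0.5396 0.2047 yaw 94.00 d 0.0002 0.02 turn -0.248 clr w 0.145 g 0.171
```

View pics/t7.png

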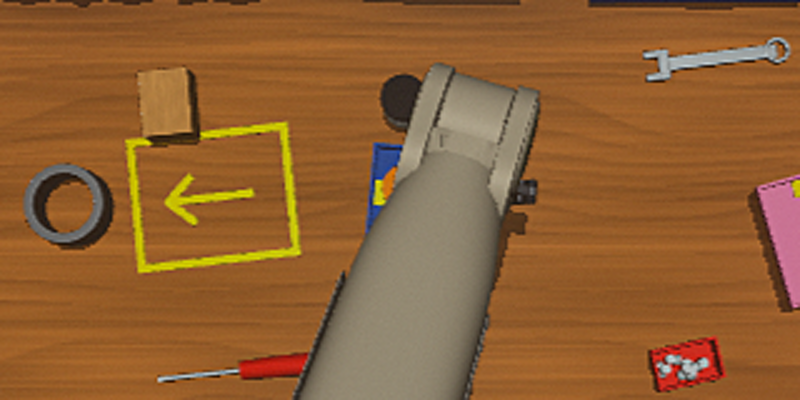

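The top view shows the caddy's nose passing between the tins, with the white tin at (100, 405) and a visible gap. Continuing.

```bash
python3 -m creep '{"hand":[5,5,5,5,5],"delta_pos":[[0,0.01,0],[0,0.02,0],[0,0.02,0],[0,0.02,0],[0,0.02,0]],"turn":[0.02,0.02,0.01,-0.01,-0.03]}' 40
python3 -m creep '{"hand":[5,5,5,5,5],"delta_pos":[[0,0.02,0],[0,0.02,0],[0,0.02,0],[0,0.01,0],[0,0,0]],"turn":[-0.05,-0.07,-0.09,-0.05,0]}' 40
python3 plan.py .5396 .2047 94.5 .016
python3 - <<'E'
from h import *
np.set_printoptions(suppress=True,precision=4)
c=cam('top'); im=cv2.resize(c['pixels'][140:300,120:440],None,fx=2.5,fy=2.5,interpolation=cv2.INTER_CUBIC)
cv2.imwrite('pics/t8.png',im[...,::-1])
c=cam('wrist','w8.png'); 
E
```

```text
clock: 16.42
tcp_pos: [0.5335, 0.0034, 0.099]
orientation: [0.001, 0.046, 0.999, -0.001]
wrist_force: [-0.5, -2.8, 7.3]
finger_gap: 0.0091
clock: 16.83
tcp_pos: [0.5382, 0.0613, 0.0989]
orientation: [0.001, 0.033, 0.999, 0.0]
wrist_force: [-0.8, 1.5, 7.5]
finger_gap: 0.009
t 16.83 tcp [0.5382 0.0613 0.0989] R [[-0.998, 0.067, 0.002], [0.067, 0.998, 0.001], [-0.002, 0.001, -1.0]] F [-0.8  1.5  7.5] gap 0.009
yaw 86.18245489058965 joints [-0.04  0.33 -0.29  0.94  0.    0.03]
0 xy 0.5392 0.0773 yaw 86.58 d 0.0001 0.0199 turn -0.079 clr w 0.031 g 0.064
1 xy 0.5401 0.0932 yaw 87.10 d 0.0001 0.0199 turn -0.105 clr w 0.040 g 0.077
2 xy 0.5408 0.1091 yaw 87.76 d 0.0001 0.0199 turn -0.132 clr w 0.052 g 0.090
3 xy 0.5413 0.1250 yaw 88.56 d 0.0001 0.0199 turn -0.159 clr w 0.066 g 0.103
4 xy 0.5416 0.1410 yaw 89.48 d 0.0002 0.0199 turn -0.185 clr w 0.080 g 0.117
5 xy 0.5416 0.1569 yaw 90.54 d 0.0002 0.0199 turn -0.212 clr w 0.096 g 0.130
6 xy 0.5413 0.1729 yaw 91.73 d 0.0002 0.0199 turn -0.238 clr w 0.112 g 0.144
7 xy 0.5406 0.1888 yaw 93.05 d 0.0002 0.0199 turn -0.264 clr w 0.128 g 0.157
8 xy 0.5396 0.2047 yaw 94.50 d 0.0002 0.0199 turn -0.289 clr w 0.145 g 0.171
```

View pics/t8.png

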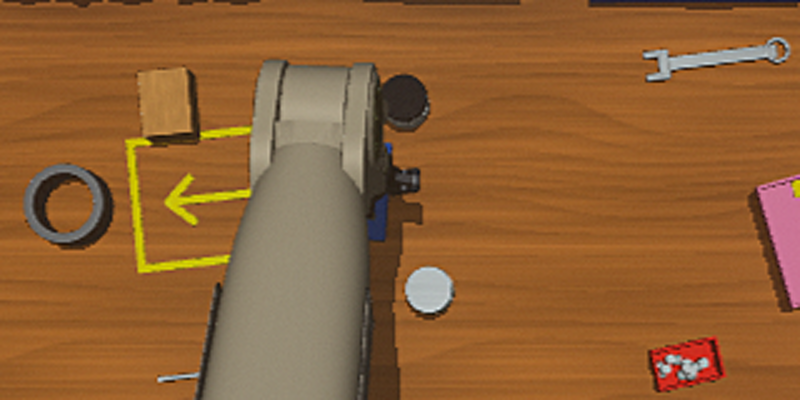

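View pics/w8.png

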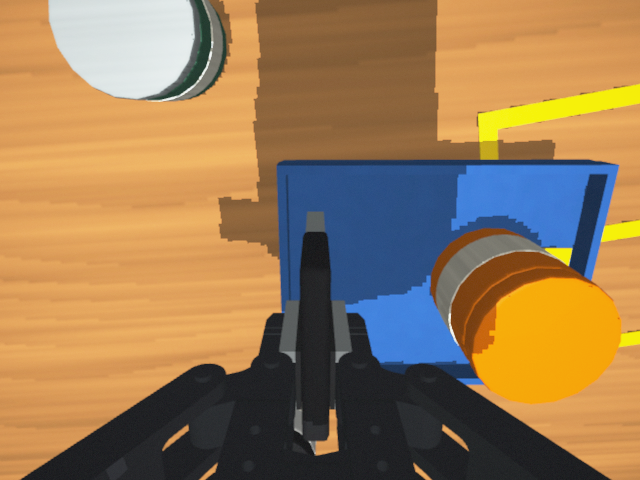

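Through the gate. The white and green tins stand unmoved, and the caddy's nose has entered the frame. I'll go half the rest, then refine the frame's pose with the wrist camera.

```bash
python3 -m creep '{"hand":[5,5,5,5,5],"delta_pos":[[0,0.012,0],[0,0.02,0],[0,0.02,0],[0,0.018,0],[0,0.01,0]],"turn":[-0.06,-0.12,-0.15,-0.16,-0.12]}' 40
python3 - <<'E'
from h import *
np.set_printoptions(suppress=True,precision=4)
c=cam('wrist','w9.png'); hsv=cv2.cvtColor(c['pixels'],cv2.COLOR_RGB2HSV); P=cloud(c)
V,U=np.mgrid[0:480,0:640]
m=(cv2.inRange(hsv,(25,150,100),(35,255,255))>0)&(abs(P[...,2])<.008)
n,l,s,_=cv2.connectedComponentsWithStats(m.astype(np.uint8))
for i in range(1,n):
    if s[i,4]>80: print(s[i], rect(c,l==i,0.0)[0])
print([(round(d['score'],2),onz(c,*d['location'],0.0)) for d in env.pinpoint('wrist','mark')])
E
python3 plan.py .5396 .2047 94.5 .016
```

```text
clock: 17.35
tcp_pos: [0.5415, 0.1244, 0.0989]
orientation: [0.001, 0.007, 1.0, -0.0]
wrist_force: [-0.6, -1.3, 7.5]
finger_gap: 0.0095
[ 370   83  270   77 5583] ((470.37408447265625, 229.043212890625), (23.417348861694336, 146.57159423828125), 7.13436222076416)
[ 593  194   47   83 1716] ((538.6093139648438, 309.7484130859375), (22.317989349365234, 52.509037017822266), 89.29804992675781)
[]
t 17.45 tcp [0.5415 0.125  0.0989] R [[-1.0, 0.014, 0.002], [0.014, 1.0, 0.001], [-0.002, 0.001, -1.0]] F [0.6 0.4 6.8] gap 0.0093
yaw 89.22297355997004 joints [ 0.08  0.36 -0.25  0.96  0.    0.1 ]
0 xy 0.5417 0.1410 yaw 89.82 d 0.0001 0.0199 turn -0.119 clr w 0.081 g 0.116
1 xy 0.5416 0.1569 yaw 90.64 d 0.0001 0.0199 turn -0.165 clr w 0.096 g 0.130
2 xy 0.5413 0.1729 yaw 91.70 d 0.0002 0.0199 turn -0.212 clr w 0.112 g 0.144
3 xy 0.5406 0.1888 yaw 92.99 d 0.0002 0.0199 turn -0.257 clr w 0.128 g 0.157
4 xy 0.5396 0.2047 yaw 94.50 d 0.0003 0.0199 turn -0.302 clr w 0.145 g 0.171
```

View pics/w9.png

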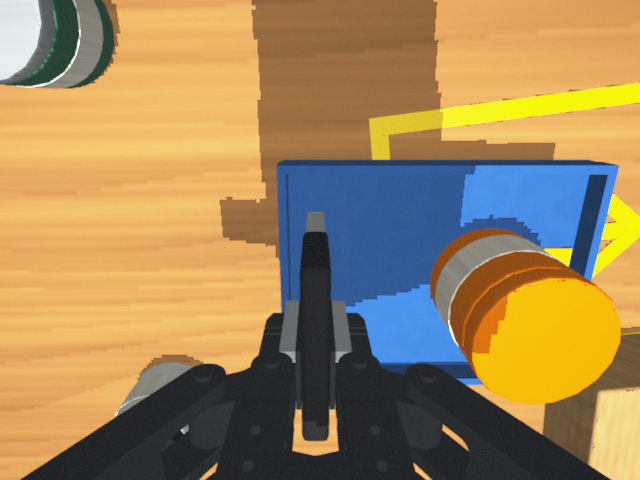

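```bash
python3 - <<'E'
from h import *
np.set_printoptions(suppress=True,precision=4)
c=cam('wrist'); print(onz(c,120,369,0),onz(c,83,639,0),onz(c,84,639,0)-onz(c,119,369,0))
print('expect outer corner px',proj(c,[.4642,.154,0]))
E
```

```text
[0.4685 0.1557 0.    ] [0.4514 0.3002 0.    ] [-0.0161  0.1446  0.    ]
expect outer corner px [np.float64(111.84380741015907), np.float64(366.1715154486959)]
```

```bash
python3 -m creep '{"hand":[5,5,5,5,5],"delta_pos":[[0,0.012,0],[0,0.02,0],[0,0.02,0],[0,0.018,0],[0,0.013,0]],"turn":[-0.14,-0.24,-0.22,-0.17,-0.09]}' 40
python3 -m creep '{"hand":[5,5,5,5,5],"delta_pos":[[0,0.01,0],[0,0.006,0],[0,0.002,0],[0,0,0],[0,0,0]],"turn":[0,0,0,0,0]}' 40
python3 - <<'E'
from h import *
s=st(); r=rot(s['orientation']); f=r[:2,1]; print('yaw',np.degrees(np.arctan2(*f[::-1])),'centre',np.array(s['tcp_pos'][:2])+.058*f)
cam('wrist','w10.png')
c=cam('scene'); im=cv2.resize(c['pixels'][230:410,330:600],None,fx=2.8,fy=2.8,interpolation=cv2.INTER_CUBIC)
cv2.imwrite('pics/s10.png',im[...,::-1])
E
```

```text
clock: 17.92
tcp_pos: [0.5406, 0.1905, 0.099]
orientation: [0.001, -0.03, 1.0, -0.0]
wrist_force: [-0.7, -2.4, 6.3]
finger_gap: 0.0091
clock: 18.33
tcp_pos: [0.5397, 0.2049, 0.0989]
orientation: [0.001, -0.03, 1.0, 0.0]
wrist_force: [0.3, 0.5, 6.6]
finger_gap: 0.0091
t 18.33 tcp [0.5397 0.2049 0.0989] R [[-0.998, -0.06, 0.002], [-0.06, 0.998, 0.001], [-0.002, 0.001, -1.0]] F [0.3 0.5 6.6] gap 0.0091
yaw 93.43497599461057 centre [0.53617552 0.26278483]
```

View pics/w10.png

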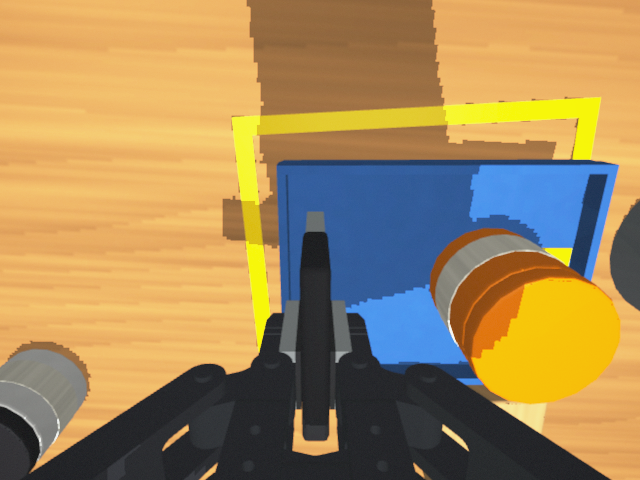

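View pics/s10.png

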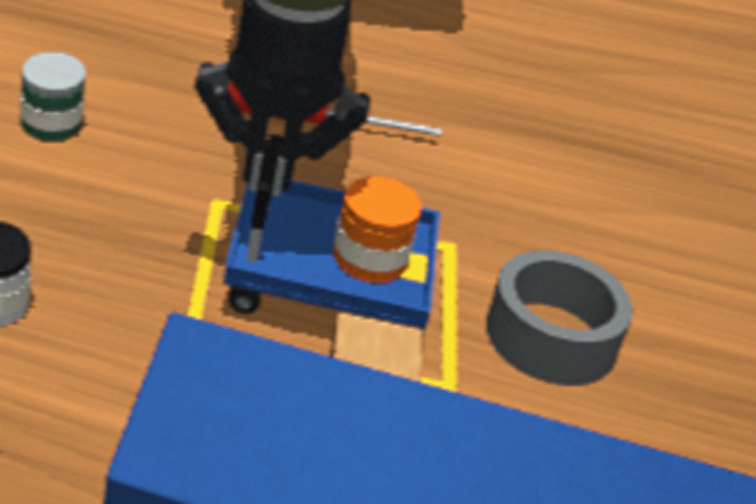

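The caddy sits inside the frame in both views. I'll check the centring numerically from the frame's visible corners in the wrist view: outer corners at (117, 232) and (97, 600).

```bash
python3 - <<'E'
from h import *
np.set_printoptions(suppress=True,precision=4)
c=cam('wrist'); hsv=cv2.cvtColor(c['pixels'],cv2.COLOR_RGB2HSV)
a=onz(c,117,232,0);b=onz(c,97,600,0); d=(b-a); print(a,b,np.linalg.norm(d)); d/=np.linalg.norm(d)
print('yaw mark',np.degrees(np.arctan2(d[1],d[0])),'centre',(a+b)/2+np.array([d[1],-d[0],0])*.083)
P=cloud(c); V,U=np.mgrid[0:480,0:640]
m=(P[...,2]>.036)&(P[...,2]<.058)&(U>260)&(U<630)&(V<380)&(V>140); m=big(m)
print('deck',rect(c,m))
# deck far-left lip top corners px
for r,k in ((163,279),(166,617)): print(onz(c,r,k,.054))
E
```

```text
[0.4676 0.1544 0.    ] [0.4452 0.3539 0.    ] 0.20071880179260249
yaw mark 96.40875958614383 centre [0.5389 0.2634 0.    ]
deck (((535.8986206054688, 263.22344970703125), (113.64651489257812, 151.26129150390625), 3.5820138454437256), array([0.5085, 0.2562, 0.0428]), 42003)
[0.483  0.1853 0.054 ]
[0.4754 0.3335 0.054 ]
```

The error is about 2 mm in x, 0 mm in y and 3° in heading. Releasing now.

```bash
python3 -m creep '{"hand":[14,20,28,36,40],"delta_pos":[[0,0,0],[0,0,0],[0,0,0],[0,0,0],[0,0,0]],"turn":[0,0,0,0,0]}' 40
python3 -m creep '{"hand":[40,40,40,40,40],"delta_pos":[[0,0,0],[0,0,-0.01],[0,0,-0.025],[0,0,-0.03],[0,0,-0.03]],"turn":[0,0,0,0,0]}' 40
python3 -m creep '{"hand":[40,40,40,40,40],"delta_pos":[[0,0,-0.03],[0,-0.03,-0.03],[0,-0.03,0],[0,-0.03,0],[0,-0.03,0]],"turn":[0,0,0,0,0]}' 40
python3 -m creep '{"hand":[40,40,40,40,40],"delta_pos":[[0,-0.04,0],[0,-0.04,0],[0,-0.04,0],[0,-0.04,0],[0,0,0]],"turn":[0,0,0,0,0]}' 40
python3 -m creep '{"hand":[40,40,40,40,40],"delta_pos":[[0,-0.04,0],[0,-0.04,0],[0,-0.04,0],[0,-0.04,0],[0,0,0]],"turn":[0,0,0,0,0]}' 40
python3 - <<'E'
from h import *
np.set_printoptions(suppress=True,precision=4)
st()
c=cam('top','t11.png'); P=cloud(c); hsv=cv2.cvtColor(c['pixels'],cv2.COLOR_RGB2HSV)
im=cv2.resize(c['pixels'][140:300,120:440],None,fx=2.5,fy=2.5,interpolation=cv2.INTER_CUBIC)
cv2.imwrite('pics/t11.png',im[...,::-1])
for n,b,z0,z1 in [('white',(165,195,268,296),.045,.075),('green',(243,270,278,305),.045,.075),('carton',(160,200,170,205),.035,.065),('tape',(200,245,125,170),.035,.065),('deck',(190,245,175,240),.030,.062),('handle',(190,250,170,245),.108,.13),('tin',(190,245,170,225),.085,.108)]:
    k=blob(c,b,z0,z1)
    if k.sum(): print(n,rect(c,big(k)))
c=cam('scene'); im=cv2.resize(c['pixels'][230:410,330:600],None,fx=2.8,fy=2.8,interpolation=cv2.INTER_CUBIC)
cv2.imwrite('pics/s11.png',im[...,::-1])
E
```

```text
clock: 18.9
tcp_pos: [0.5386, 0.2041, 0.0975]
orientation: [-0.0, -0.03, 1.0, -0.0]
wrist_force: [0.3, 0.8, 0.3]
finger_gap: 0.0401
clock: 19.32
tcp_pos: [0.5383, 0.2041, 0.1748]
orientation: [-0.001, -0.03, 1.0, -0.0]
wrist_force: [-0.7, 0.5, 0.5]
finger_gap: 0.0402
clock: 19.73
tcp_pos: [0.5449, 0.1077, 0.2234]
orientation: [0.001, -0.03, 1.0, -0.0]
wrist_force: [0.6, 0.1, 0.3]
finger_gap: 0.0399
clock: 20.15
tcp_pos: [0.5527, -0.0243, 0.2225]
orientation: [0.001, -0.027, 1.0, -0.001]
wrist_force: [-0.6, 0.0, -0.7]
finger_gap: 0.0402
clock: 20.57
tcp_pos: [0.5603, -0.1519, 0.2222]
orientation: [0.001, -0.027, 1.0, -0.001]
wrist_force: [0.0, -0.3, -0.7]
finger_gap: 0.04
t 20.57 tcp [ 0.5603 -0.1519  0.2222] R [[-0.999, -0.054, 0.001], [-0.054, 0.999, -0.002], [-0.001, -0.003, -1.0]] F [ 0.  -0.3 -0.7] gap 0.04
white (((647.0194091796875, 25.48896026611328), (53.20932388305664, 54.07585144042969), 1.8188860416412354), array([0.6462, 0.0252, 0.0587]), 280)
carton (((643.7479858398438, 312.3662414550781), (80.45793151855469, 62.83610916137695), 4.790271282196045), array([0.6428, 0.3109, 0.0484]), 563)
tape (((521.5179443359375, 431.5177307128906), (94.69112396240234, 94.46568298339844), 22.823755264282227), array([0.5219, 0.4324, 0.0459]), 413)
deck (((533.454345703125, 263.72064208984375), (117.986083984375, 153.624755859375), 4.297305107116699), array([0.528 , 0.2556, 0.0422]), 1526)
handle (((536.939208984375, 205.0367889404297), (68.83877563476562, 10.780570983886719), 5.3277435302734375), array([0.5393, 0.204 , 0.1137]), 85)
tin (((532.7982788085938, 289.5934143066406), (53.163795471191406, 53.70545959472656), 3.7602031230926514), array([0.5328, 0.2888, 0.1001]), 303)
```

View pics/t11.png

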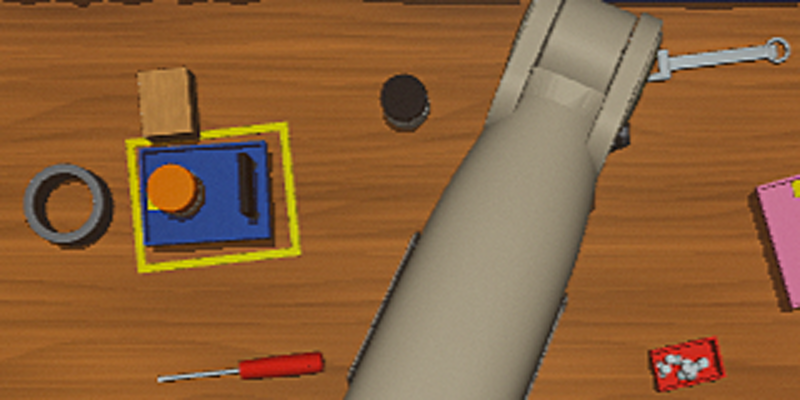

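View pics/s11.png

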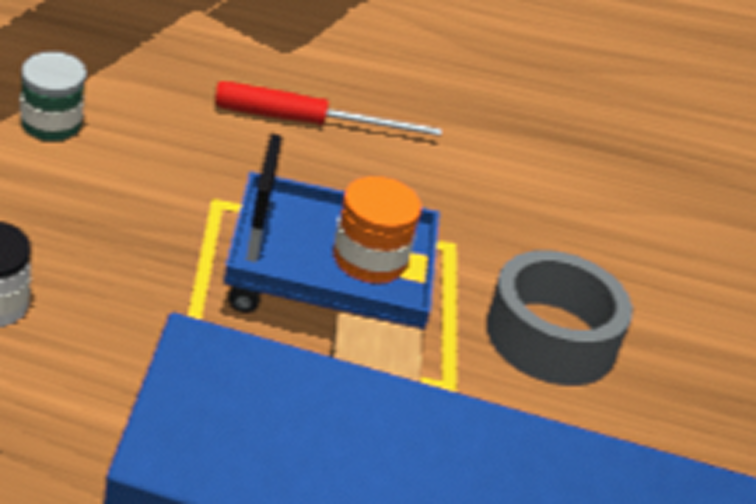

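The caddy stands inside the frame with the tin upright. The white tin, carton and tape measure within 1 mm of where they were, and the green tin and screwdriver look unmoved. Handing in.

```bash
python3 -c "
from h import *
print(env.hand_in()); st()"
```

```text
the job is handed in; nothing more can be done
None
the job is handed in; nothing more can be done
```

The orange tin is standing on the blue caddy, and the caddy is parked inside the yellow frame facing the way the arrow points. I handed the job in at about 21 s, with the gripper open and clear; no verdict came back.

**What I did:** I set the tin on the deck at about caddy x = +27 mm, then pinched the handle. I pushed straight for about 115 mm to bring the castors round, steered between the white and green tins, and turned gently into the frame. The caddy ran straight for the last few millimetres before I let go.

**Last checks:**
- **Position:** the caddy's centre measured about 2 to 3 mm from the frame's centre. The two cameras disagreed by about 3 mm on where the frame lies, well inside the 17 mm limit.
- **Heading:** it is about 2 to 3° off the arrow, within the 0.2 rad (11°) limit.
- **Other things:** the white tin, carton and tape measured within 1 mm of where they started. The arm hid the green tin from the top camera, so I checked it and the screwdriver only by eye in the scene picture. I did not measure the wrench and bolt box, but they look unmoved in the last top picture.
- **Castors:** they could not be seen directly once under the deck, at step 2 or at the end. That they trail straight is inferred from the gentle final turn and the short straight run.

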